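# Seat the hinge pin of the slide box, then hold its lid open

## Robot

A 6-joint arm with a two-finger parallel gripper is mounted at the origin on a cart in front of the work surface, level with it; the furniture and walls round the work are solid. World frame = base frame: x ahead of the robot, y to its left, z up, the work surface at z = 0. Lengths are in m, angles in rad, forces in N, time in s.
With the tool pointing down it reaches from about 0.275 to 0.725 m from the base axis. Payload 5.6 kg.
Tool frame: the origin (TCP) lies at the very end of the fingers, on their centre line; the grasp point (between the pads) lies 19 mm behind it; z points along the fingers, y is the line along which they close (so a half turn about z gives the same grasp; the last joint's range is limited). The gripper opens to 85 mm and grips with 20 to 120 N. Pads are 22 mm wide; open, the fingers measure 114 mm over their backs; the gripper's body (76 mm by 85 mm) begins 54 mm behind the grasp point. The pads swing forward as they close: fully open they stand 13 mm farther back than shut.
Start: joints at [1.42, 0.255, 0.108, 0, -1.424, -0.285], TCP at [0.232, 0.499, 0.197] pointing down, gripper open.
Joint ranges: [-2.95, 2.95], [-1.21, 1.97], [-1.09, 1.5], [-2.87, 1.71], [-2.94, -0.07], [-3.05, 3.05]. Speed limits (rad/s): [2.57, 2.57, 3.14, 3.14, 3.14, 3.14].

## Interface

Orientations are given as a rotation vector (axis times angle).
In Python, from workcell import * gives the robot as it stands.
- The arm moves only by the tool jog_arm, never from a script. Its argument "increments" is a list of rows, each a list of 7 numbers: the shift along the tool's x, y, z in cm, then the turn, a rotation vector about the tool's x, y, z in rad, then the closure, from 0 (fully open) to 1 (shut). In form: [[tx, ty, tz, rx, ry, rz, gripper], ...]. A call has exactly 10 rows; each row shifts and turns the commanded pose from where the row before left it, along the tool's axes as they then stand; what a row does not reach is not made up. A row lasts 1/10 s, in which the tool goes at most 50 mm and 8.59 degrees, less where a joint would pass 70% of its speed; a pose out of reach is approached as far as the arm can. A call is refused whole if a number of a shift passes 5 or a number of a turn 0.15, either way. A call with a gripper value outside its range is refused whole. The fingers move at their own pace and stop on an object; "squeeze" is the grip in N (left out, the last holds). Time passes only in rows, so rows that do not move let the fingers close, or fill a call up. It gives the time, the measured TCP pose, the force, the opening and the grip force at its end, in the units of the state.
- state(): the state, without advancing time (a new reading comes with each control period).
- grab_frame(name): name is "scene" or "top" or "wrist"; returns the picture (480x640x3 uint8, red, green, blue); there is no depth.
- camera_params(name): a dict with "vfov" (degrees; the focal length in pixels is half the picture's height over the tangent of half this angle, whatever the lens; pixels are square), "cx", "cy" (the principal point, pixels), "D" ([k1, k2, p1, p2, k3] as OpenCV has them; the pictures are not rectified), "world_from_camera" (4x4, takes a point from camera to world coordinates). Camera axes: x right, y up, looking along -z (the intrinsics and any distortion apply to the point x, -y, -z); pixel columns grow to the right and rows downward; lengths in m; the calibration is good to about 2 mm. A picture is of the moment at which its call begins: read the wrist's pose just before it. camera_params takes no time and is no camera call; for the wrist camera it gives the pose at the moment of the call.
- sign_off(): hands the job in; it is judged then, once.
The state is a dict: "clock": time; "joint_pos": joint angles; "joint_vel": joint speeds; "joint_torque": joint torques, N m; "tool_pos": TCP position; "orientation": TCP orientation; "force": force on the tool from outside, world axes, zero at the start; "wrist_torque": the same for the moment, N m; "opening": finger opening in m; "gripper_force": force on a finger pad.
Only numpy, scipy, OpenCV 4.12 (cv2) and the standard library are available. Lean on these libraries where they do the work, as an engineer would, in place of code of your own. Each camera call takes 0.05 s, during which the arm holds its last target. There are 200 camera calls.

## Task

The hinge pin of the wooden slide box has crept out on the right-hand side: with the lid still shut, push it back through the hinge until its head is fully home against the hinge. Then raise the lid by the cross-bar handle at its front and hold it open at 60 degrees from shut, keeping hold of the handle: the lid falls shut if let go, so the program finishes while still holding it there. Do not disturb the bottle, the jar and the timer that stand round the box.

Things in the scene. Friction and masses are not known exactly. Their poses are not given: they have to be found in the camera images.
- slide_box: Flat wooden slide box, 94 (x) by 150 (y) by 47 mm high, fixed. Origin: centre of its underside. x points from its front (handle, robot side) to its back (hinge), y to its left, z up; yaw -0.4 to 0.3 rad. The lid is its upper 16 mm. Hinge axis along y at x = 49, z = 31 mm. Brass fork and lid lug (18 mm barrels) on the back, y = -75 to -29 mm, up to z = 49.
- slide_box_lid (a joint): opening angle of the lid in rad: 0 shut (start), 1.047 = 60 degrees, growing as the front edge rises and swings back over the hinge; stop at 1.83. Almost no friction: it falls shut from 60 degrees when let go. With the handle it weighs under 0.3 kg.
- handle_bar (a point): Centre of the cross bar of the lid's brass handle: 12 mm thick, 30 mm long along the box's y, carried 34 mm in front of the lid by an 8 mm stem at its middle. Shut, it is at x = -80, y = 0, z = 41 mm in the box frame (129 mm before and 10 mm above the hinge axis). Its flat ends can be pinched along y, tool down; it can turn between the pads. Axes as the box's, turning with the lid.
- hinge_pin (a joint): how far the hinge pin still stands out, m: 0 = head fully home against the fork; starts 0.014 to 0.028. It slides along the box's y (pushing the head towards +y lowers the value) against about 3 N friction and slight damping, and stays where it is left.
- pin_head (a point): centre of the outer face of the pin's steel head: a disc 20 mm across, 6 mm thick, on a 9 mm pin, by the box's right back corner, 31 mm above the desk, on the hinge axis (x = 49 mm). The face looks to the box's -y. Home it is at y = -81 mm in the box frame; at the start y = -95 to -109. Free desk beyond it; farther to the right and back stands a tall covered monitor.
- stain_bottle: cream bottle with a white cap, 53 mm wide, 130 mm high, loose, to the left of the box; origin at the centre of its underside
- label_jar: glass jar, 54 mm wide, 56 mm high, loose, to the right of the box and nearer its front; origin at the centre of its underside
- timer: grey clockwork timer, 47 by 66 by 62 mm, loose, to the left of the box's front; origin under its middle
There are look-alikes about, which are no part of the job. Of the things that look like the slide_box, the larger one is meant.

How it is judged:
On the way, in this order (a step that is already met when the one before it is completed fails the run):
1. the hinge pin is pushed home (head within 1.5 mm of its seat) while the lid is shut (value of joint hinge_pin below 0.0015 m and value of joint slide_box_lid below 0.1 rad), for 0.2 s.
2. the lid is held by its handle at 60 degrees, give or take 6 (value of joint slide_box_lid between 0.942 and 1.152 rad and contact force between the fingers and slide_box above 0.2 N and distance between the grasp point and handle_bar below 0.05 m), for 0.3 s.
At the end, for the whole second after the job is handed in: The lid stands still at 60 degrees (within 6 degrees), held by the gripper's fingers at its handle (grip point within 50 mm of the cross bar) and propped by nothing else; the hinge pin is home to within 2 mm; bottle, jar and timer stand where they stood (within 20 mm) (all of step 2 and velocity of joint slide_box_lid between -0.05 and 0.05 rad/s and contact force between slide_box and stain_bottle below 0.1 N and contact force between slide_box and label_jar below 0.1 N and contact force between slide_box and timer below 0.1 N and value of joint hinge_pin below 0.002 m); the arm keeps its last pose, push and grip.
It fails at once if the lid is raised before the pin is home (value of joint slide_box_lid above 0.15 rad and value of joint hinge_pin above 0.004 m).
It fails at once if the bottle, the jar or the timer is moved by more than 20 mm or tipped (distance of any of stain_bottle, label_jar, timer from where it was at the start of the episode above 0.02 m or angle between any of stain_bottle, label_jar, timer's own z axis and vertical above 0.3 rad).
It also fails if it takes over 48 s, if anything falls off the work surface, if the arm or the gripper's body presses on something with over 40 N, if the wrist force passes 120 N, or if a joint passes its speed limit or range.

## Working session

There is one attempt and no reset: what is moved stays moved. The work goes in short steps, Python scripts to look and compute and a tool call to move; the robot and the scene stay as the last step left them, time stands still between calls to the robot, and variables do not carry over. Pictures are saved under pics/ and viewed, at most 10 in all, crops included, and the job is handed in when it is done.

Besides the shell and the picture viewer there is one more tool, called by a JSON object that holds its "api" and its "payload". jog_arm: Moves the arm, as the interface text tells. Its arguments: {"type":"object","properties":{"increments":{"type":"array"},"squeeze":{"type":"number"}},"required":["increments"]}

```bash
mkdir -p pics; python3 - <<'E'
from workcell import *
import cv2
print(state())
for n in("scene","top"):
    cv2.imwrite(f"pics/{n}0.png",cv2.cvtColor(grab_frame(n),cv2.COLOR_RGB2BGR)); print(n,camera_params(n))
E
```

```text
{'clock': 0.0, 'joint_pos': array([ 1.41954701e+00,  2.55717103e-01,  1.06968780e-01, -4.82695843e-04,
       -1.42387332e+00, -2.84659714e-01]), 'joint_vel': array([ 3.77184653e-04,  7.50183251e-04, -3.69730285e-05,  9.51959017e-04,
       -1.96598950e-03,  1.24686392e-03]), 'joint_torque': array([ 3.53193618e-04, -3.86636317e+01,  2.37937027e+01,  5.36506042e+00,
       -6.23170054e-03, -1.59019243e-05]), 'tool_pos': array([0.23190721, 0.49808969, 0.19639624]), 'orientation': array([ 3.06543478e+00, -6.79024223e-01, -5.56834935e-04]), 'force': array([ 0.81163269, -0.14248084,  1.00546616]), 'wrist_torque': array([0.02335333, 0.00339663, 0.01683561]), 'gripper_force': 0.0, 'opening': 0.0851598724420113}
scene {'vfov': 52.885923598975445, 'cx': 323.2491668551384, 'cy': 234.00620912606828, 'D': array([-0.12235033,  0.        ,  0.        ,  0.        ,  0.        ]), 'world_from_camera': array([[ 0.65735694,  0.42838236, -0.61997614, -0.10316245],
       [-0.75319604,  0.34725575, -0.55866731, -0.52704397],
       [-0.02403294,  0.83420741,  0.55092687,  0.62131594],
       [ 0.        ,  0.        ,  0.        ,  1.        ]])}
top {'vfov': 57.17839180989293, 'cx': 316.9067601496294, 'cy': 240.44786957154614, 'D': array([0.00602523, 0.        , 0.        , 0.        , 0.        ]), 'world_from_camera': array([[ 0.01659492,  0.99813434, -0.05875756,  0.46010255],
       [-0.9998448 ,  0.01691362,  0.00493065,  0.0327905 ],
       [ 0.00591526,  0.05866662,  0.99826011,  0.99235486],
       [ 0.        ,  0.        ,  0.        ,  1.        ]])}
```

View pics/top0.png

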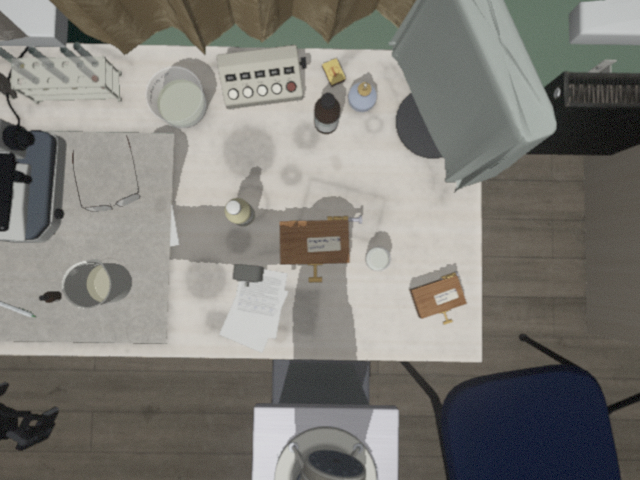

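View pics/scene0.png

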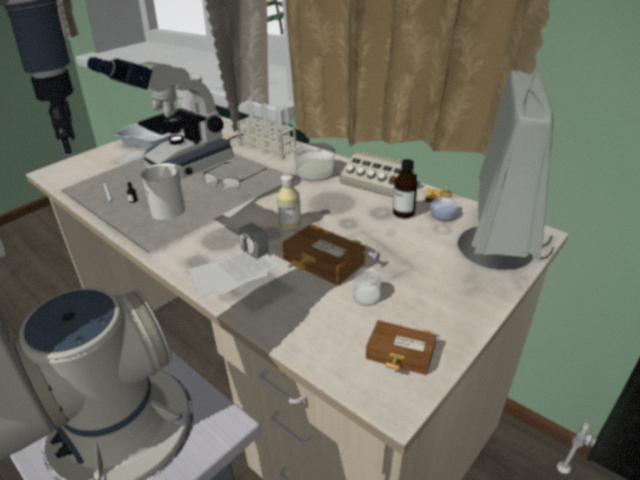

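The top view shows the larger box at about (315,242), its handle bar at (315,280), and the pin head at about (358,213). The bottle is at (238,211), the jar at (377,257) and the timer at (248,273). The small look-alike box is at (438,297). Next I'll measure by mask and look at an enlarged crop.

```bash
cat > h.py <<'E'
from workcell import *
import cv2, numpy as np
def ray(n,px,P=None):
    P=P or camera_params(n); f=240/np.tan(np.radians(P["vfov"]/2))
    K=np.array([[f,0,P["cx"]],[0,f,P["cy"]],[0,0,1]])
    u=cv2.undistortPoints(np.array(px,float).reshape(-1,1,2),K,P["D"]).reshape(-1,2)
    T=P["world_from_camera"]; d=np.c_[u[:,0],-u[:,1],-np.ones(len(u))]@T[:3,:3].T
    return T[:3,3],d
def plane(n,px,z,P=None):
    o,d=ray(n,px,P); return o+d*((z-o[2])/d[:,2])[:,None]
def proj(n,X,P=None):
    P=P or camera_params(n); f=240/np.tan(np.radians(P["vfov"]/2))
    K=np.array([[f,0,P["cx"]],[0,f,P["cy"]],[0,0,1]])
    T=P["world_from_camera"]; c=(np.atleast_2d(X)-T[:3,3])@T[:3,:3]
    return cv2.projectPoints(c*[1,-1,-1],np.zeros(3),np.zeros(3),K,P["D"])[0].reshape(-1,2)
E
python3 - <<'E'
from h import *
im=cv2.imread("pics/top0.png"); hsv=cv2.cvtColor(im,cv2.COLOR_BGR2HSV)
m=cv2.inRange(hsv,(3,110,40),(18,255,190)); m[:, :260]=0;m[:,380:]=0;m[:200]=0;m[290:]=0
m=cv2.morphologyEx(m,cv2.MORPH_CLOSE,np.ones((15,15)));m=cv2.morphologyEx(m,cv2.MORPH_OPEN,np.ones((9,9)))
c=max(cv2.findContours(m,0,2)[0],key=cv2.contourArea)
b=cv2.boxPoints(cv2.minAreaRect(c)); print(b); w=plane("top",b,.047); print(w.round(4))
for i in range(4): print(np.linalg.norm(w[i]-w[i-1]), (w[i]-w[i-1]).round(3))
cr=im[190:300,225:400]; cr=cv2.resize(cr,None,fx=4.5,fy=4.5,interpolation=cv2.INTER_CUBIC); cv2.imwrite("pics/c1.png",cr)
E
```

```text
[[279.7399  222.07133]
 [345.09653 218.3719 ]
 [347.53122 261.385  ]
 [282.1746  265.08447]]
[[ 0.554   0.1088  0.047 ]
 [ 0.5645 -0.0319  0.047 ]
 [ 0.4719 -0.0383  0.047 ]
 [ 0.4616  0.1016  0.047 ]]
0.09269960962333283 [0.092 0.007 0.   ]
0.14112844008957987 [ 0.01  -0.141  0.   ]
0.09282820514687824 [-0.093 -0.006  0.   ]
0.14032507094300117 [-0.01  0.14  0.  ]
```

View pics/c1.png

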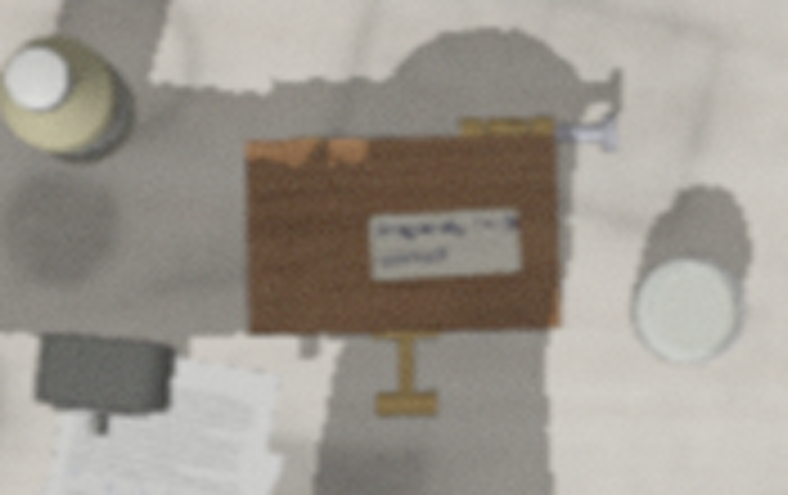

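The enlarged crop shows the lid's corners at (247,142), (556,137), (558,328) and (250,332). The bar's centre is at (406,404), and the pin head is at about (612,133) with its outer face near x=617. The jar is at (687,310).

```bash
python3 - <<'E'
from h import *
C=lambda p:np.array(p,float)/4.5+[225,190]-.39
w=plane("top",C([(247,142),(556,137),(558,328),(250,332)]),.047);print(w.round(4))
for i in range(4): d=w[i]-w[i-1]; print(np.linalg.norm(d).round(4), np.degrees(np.arctan2(d[1],d[0])).round(1))
h=plane("top",C([(406,404),(376,404),(437,404)]),.046);print("bar",h.round(4))
p=plane("top",C([(617,133),(606,133)]),.037);print("pin",p.round(4))
for n,q,z in(("jar",(687,310),.056),("timer",(105,375),.06),("bottle",(40,78),.13)):print(n,plane("top",C([q]),z).round(4))
# candidate pose from lid centre, yaw
for yaw in(-.03,0,.02):
  print(yaw)
c=w.mean(0);d=w[0]-w[1];d2=w[0]-w[3];print(c,np.arctan2(-d[0],d[1]),np.arctan2(d2[1],d2[0]))
d=h[0]-c; print("handle dir",np.arctan2(-d[1],-d[0]))
sc=cv2.imread("pics/scene0.png")[210:320,235:410]
cv2.imwrite("pics/c2.png",cv2.resize(sc,None,fx=4.5,fy=4.5,interpolation=cv2.INTER_CUBIC))
E
```

```text
[[ 0.556   0.1094  0.047 ]
 [ 0.5609 -0.0386  0.047 ]
 [ 0.4695 -0.0407  0.047 ]
 [ 0.4652  0.106   0.047 ]]
0.0909 2.1
0.1481 -88.1
0.0914 -178.7
0.1467 91.7
bar [[0.4322 0.0312 0.046 ]
 [0.432  0.0454 0.046 ]
 [0.4325 0.0164 0.046 ]]
pin [[ 0.5645 -0.0689  0.037 ]
 [ 0.5644 -0.0635  0.037 ]]
jar [[ 0.4789 -0.1008  0.056 ]]
timer [[0.4439 0.1725 0.06  ]]
bottle [[0.5741 0.1937 0.13  ]]
-0.03
0
0.02
[0.51291284 0.03404996 0.047     ] 0.03346617089398128 0.03729089564279181
handle dir 0.03564935996699191
```

View pics/c2.png

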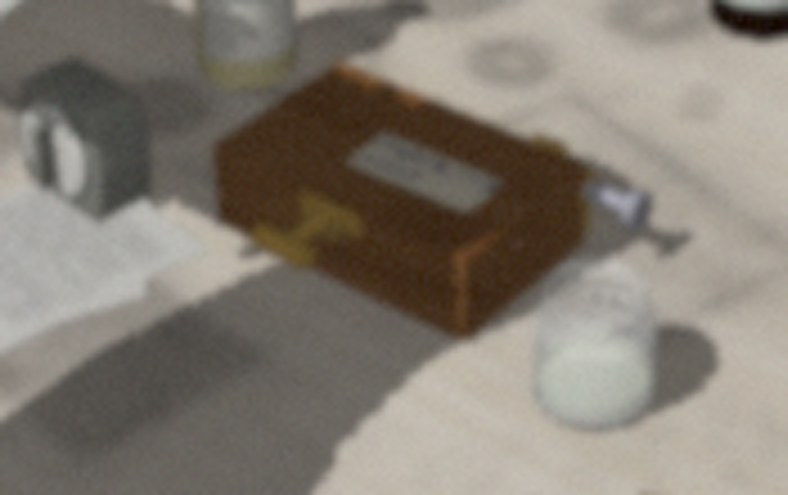

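The measurements agree: the box centre is about (0.513, 0.034) with yaw about 0.035, and the pin face is about 24 mm out. I'll turn the tool to line up with the box, close the fingers and travel to the right of the pin head.

{"api": "jog_arm", "payload": {"increments": [[0, 0, 0, 0, 0, -0.118, 1], [0, 0, 0, 0, 0, -0.118, 1], [0, 0, 0, 0, 0, -0.118, 1], [0, 0, 0, 0, 0, -0.117, 1], [1, 2, 0, 0, 0, 0, 1], [1.6, 3.2, 0, 0, 0, 0, 1], [1.6, 3.2, 0, 0, 0, 0, 1], [1.6, 3.2, 0, 0, 0, 0, 1], [1.6, 3.2, 0, 0, 0, 0, 1], [1.6, 3.2, 0, 0, 0, 0, 1]], "squeeze": 30}}

```text
clock: 1.1
tool_pos: [0.3286, 0.3203, 0.1969]
orientation: [3.141, 0.056, -0.001]
force: [1.2, 1.0, 0.3]
opening: 0.0001
gripper_force: 0.0
```

{"api": "jog_arm", "payload": {"increments": [[1.6, 3.2, 0, 0, 0, 0, 1], [1.6, 3.2, 0, 0, 0, 0, 1], [1.6, 3.2, 0, 0, 0, 0, 1], [1.6, 3.2, 0, 0, 0, 0, 1], [1.6, 3.2, 0, 0, 0, 0, 1], [1.6, 3.2, 0, 0, 0, 0, 1], [1.6, 3.2, 0, 0, 0, 0, 1], [1.6, 3.2, 0, 0, 0, 0, 1], [1.6, 3.2, 0, 0, 0, 0, 1], [1.6, 3.2, 0, 0, 0, 0, 1]]}}

```text
clock: 2.1
tool_pos: [0.4998, 0.0063, 0.1969]
orientation: [-3.141, -0.055, 0.001]
force: [-0.2, 0.8, -0.3]
opening: -0.0004
gripper_force: 0.0
```

{"api": "jog_arm", "payload": {"increments": [[1.6, 3.1, 0, 0, 0, 0, 1], [1.6, 3.1, 0, 0, 0, 0, 1], [1.5, 3.1, 0, 0, 0, 0, 1], [1.5, 3.1, 0, 0, 0, 0, 1], [0, 0, 0, 0, 0, 0, 1], [0, 0, 2, 0, 0, 0, 1], [0, 0, 3, 0, 0, 0, 1], [0, 0, 3, 0, 0, 0, 1], [0, 0, 2, 0, 0, 0, 1], [0, 0, 0, 0, 0, 0, 1]]}}

```text
clock: 3.1
tool_pos: [0.5631, -0.1134, 0.0938]
orientation: [-3.14, -0.055, 0.011]
force: [-0.4, 0.4, -0.5]
opening: 0.0001
gripper_force: 0.0
```

```bash
python3 - <<'E'
from h import *
s=state();print(s["tool_pos"],s["force"])
P=camera_params("wrist");im=grab_frame("wrist")
cv2.imwrite("pics/w1.png",cv2.cvtColor(im,cv2.COLOR_RGB2BGR))
print(P["world_from_camera"].round(3),proj("wrist",[[.5645,-.0689,.031],[.5656,-.0682,.031],[.5648,-.0453,.031]],P).round(0))
E
```

```text
[ 0.56313923 -0.11337706  0.09381612] [-0.44299883  0.42795346 -0.50162518]
[[ 0.036  0.958  0.285  0.634]
 [-0.999  0.035  0.008 -0.111]
 [-0.002 -0.285  0.958  0.27 ]
 [ 0.     0.     0.     1.   ]] [[256. 236.]
 [255. 234.]
 [219. 234.]]
```

View pics/w1.png

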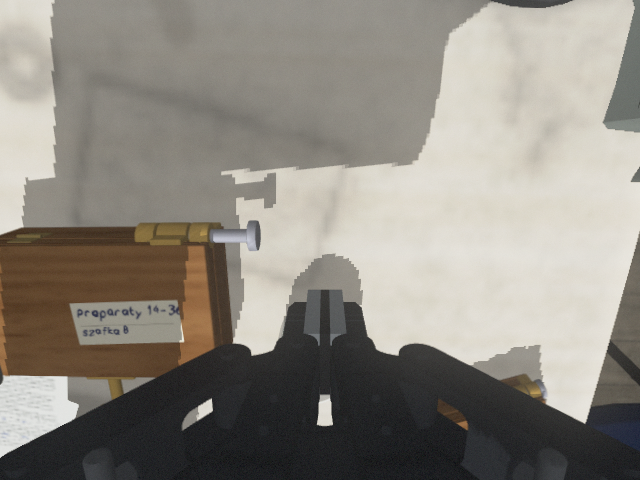

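The wrist view shows the pin head's outer face at (260,235). My prediction was (256,235), so the pose is confirmed to about 2 mm. I'll go down and then push towards +y.

{"api": "jog_arm", "payload": {"increments": [[0.2, 0, 2, 0, 0, 0, 1], [0, 0, 2, 0, 0, 0, 1], [0, 0, 2, 0, 0, 0, 1], [0, 0, 1.5, 0, 0, 0, 1], [0, 0, 0, 0, 0, 0, 1], [0, -0.7, 0, 0, 0, 0, 1], [0, -0.7, 0, 0, 0, 0, 1], [0, -0.5, 0, 0, 0, 0, 1], [0, 0, 0, 0, 0, 0, 1], [0, 0, 0, 0, 0, 0, 1]]}}

```text
clock: 4.15
tool_pos: [0.5675, -0.0947, 0.0228]
orientation: [3.141, 0.056, 0.001]
force: [-0.0, -0.4, 0.0]
opening: 0.0002
gripper_force: 0.0
```

{"api": "jog_arm", "payload": {"increments": [[0, -0.3, 0, 0, 0, 0, 1], [0, -0.3, 0, 0, 0, 0, 1], [0, -0.3, 0, 0, 0, 0, 1], [0, -0.3, 0, 0, 0, 0, 1], [0, -0.3, 0, 0, 0, 0, 1], [0, -0.3, 0, 0, 0, 0, 1], [0, 0, 0, 0, 0, 0, 1], [0, 0, 0, 0, 0, 0, 1], [0, 0, 0, 0, 0, 0, 1], [0, 0, 0, 0, 0, 0, 1]]}}

```text
clock: 5.15
tool_pos: [0.5666, -0.0771, 0.0223]
orientation: [3.141, 0.055, -0.0]
force: [0.2, 0.1, -0.0]
opening: 0.0001
gripper_force: 0.0
```

{"api": "jog_arm", "payload": {"increments": [[-0.1, 0, 0.4, 0, 0, 0, 1], [0, -0.3, 0, 0, 0, 0, 1], [0, -0.3, 0, 0, 0, 0, 1], [0, -0.3, 0, 0, 0, 0, 1], [0, -0.3, 0, 0, 0, 0, 1], [0, -0.2, 0, 0, 0, 0, 1], [0, 0, 0, 0, 0, 0, 1], [0, 0, 0, 0, 0, 0, 1], [0, 0, 0, 0, 0, 0, 1], [0, 0, 0, 0, 0, 0, 1]]}}

```text
clock: 6.15
tool_pos: [0.5651, -0.0631, 0.0183]
orientation: [-3.141, -0.055, -0.0]
force: [0.2, 0.2, 0.6]
opening: 0.0003
gripper_force: 0.0
```

```bash
python3 - <<'E'
from h import *
s=state();print(s["tool_pos"],s["force"])
im=grab_frame("wrist")
cv2.imwrite("pics/w2.png",cv2.cvtColor(im,cv2.COLOR_RGB2BGR))
E
```

```text
[ 0.56512844 -0.06313003  0.0182984 ] [0.17128686 0.23291041 0.58763775]
```

View pics/w2.png

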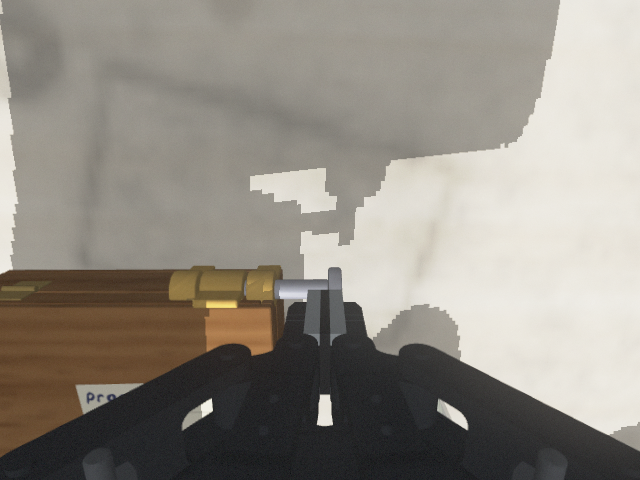

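```bash
python3 - <<'E'
from h import *
P=camera_params("wrist")
print(proj("wrist",[[.5651,-.0631,.0183],[.5651,-.0631,.0383],[.5645,-.0689,.031],[.5645,-.0689,.041],[.5645,-.0689,.021]],P).round(0))
print(plane("wrist",[(335,268),(342,285),(328,285),(277,289),(280,270)],.031,P).round(4))
P1=dict(P);T=P["world_from_camera"].copy()
print(T.round(4))
print(state()["orientation"])
im=cv2.imread("pics/w2.png")[240:360,250:400];cv2.imwrite("pics/c3.png",cv2.resize(im,None,fx=5,fy=5,interpolation=cv2.INTER_CUBIC))
E
```

```text
[[325. 277.]
 [325. 294.]
 [338. 289.]
 [339. 299.]
 [337. 281.]]
[[ 0.5748 -0.067   0.031 ]
 [ 0.5667 -0.0706  0.031 ]
 [ 0.5665 -0.0642  0.031 ]
 [ 0.5636 -0.041   0.031 ]
 [ 0.5729 -0.0424  0.031 ]]
[[ 0.0358  0.9599  0.2782  0.6349]
 [-0.9994  0.0347  0.009  -0.0603]
 [-0.001  -0.2783  0.9605  0.1948]
 [ 0.      0.      0.      1.    ]]
[3.14107104e+00 5.50867121e-02 1.76582708e-05]
```

View pics/c3.png

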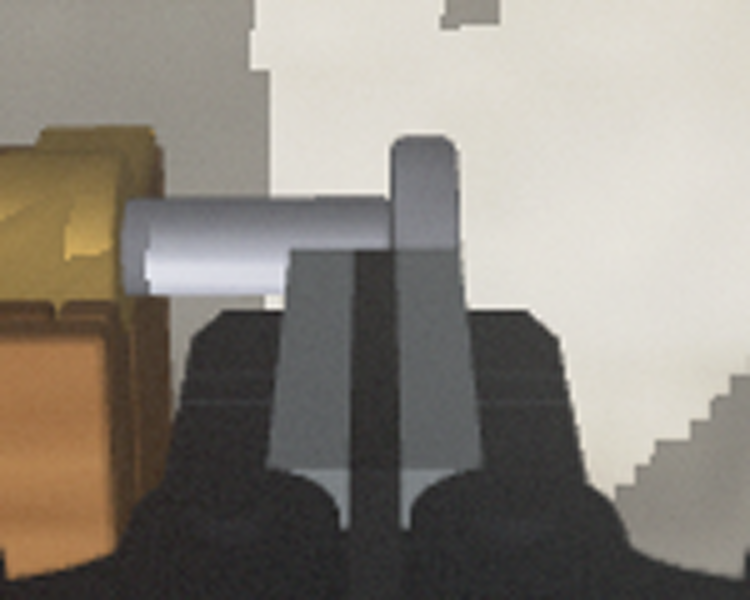

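```bash
python3 - <<'E'
from h import *
P=camera_params("wrist");o,d=ray("wrist",[(325,290)],P)
for x in(.576,.565,.554): 
  p=o+d*((x-o[0])/d[0,0])[:,None];print(p.round(4))
for dx in(.011,0,-.011):
  print(proj("wrist",[[.5651+dx,-.0631,z] for z in(.018,.03,.04,.05)],P).round(0).tolist())
o,d=ray("wrist",[(308,290),(341,290)],P); print((o+d*((.576-o[0])/d[:,0])[:,None]).round(4))
E
```

```text
Traceback (most recent call last):
IndexError: invalid index to scalar variable.
```

```bash
python3 - <<'E'
from h import *
P=camera_params("wrist");o,d=ray("wrist",[(325,290),(308,290),(341,290)],P)
for x in(.576,.565,.554): print((o+d*((x-o[0])/d[:,0])[:,None]).round(4).tolist())
for dx in(.011,0,-.011):
  print(proj("wrist",[[.5651+dx,-.0631,z] for z in(.018,.03,.04,.05)],P).round(0).tolist())
E
```

```text
[[0.576, -0.0625, 0.0588], [0.576, -0.0561, 0.0594], [0.576, -0.0686, 0.0583]]
[[0.565, -0.0629, 0.0334], [0.565, -0.0553, 0.0341], [0.565, -0.0701, 0.0328]]
[[0.554, -0.0633, 0.008], [0.554, -0.0545, 0.0088], [0.554, -0.0717, 0.0073]]
[[326.0, 256.0], [326.0, 264.0], [326.0, 272.0], [326.0, 281.0]]
[[325.0, 277.0], [325.0, 287.0], [325.0, 296.0], [325.0, 306.0]]
[[325.0, 298.0], [325.0, 309.0], [325.0, 319.0], [325.0, 330.0]]
```

```bash
python3 - <<'E'
from h import *
a=cv2.cvtColor(grab_frame("scene"),cv2.COLOR_RGB2BGR);b=cv2.cvtColor(grab_frame("top"),cv2.COLOR_RGB2BGR)
print(proj("scene",[[.5651,-.0631,.0183],[.5651,-.0689,.031]]),proj("top",[[.5651,-.0631,.0183]]))
A=cv2.resize(a[180:300,290:450],(800,600),interpolation=cv2.INTER_CUBIC)
cv2.imwrite("pics/s2.png",A);cv2.imwrite("pics/t2.png",b);cv2.imwrite("pics/sfull.png",a)
E
```

```text
[[373.22875994 260.668765  ]
 [375.70740394 256.78982458]] [[358.22958824 219.73828624]]
```

View pics/s2.png

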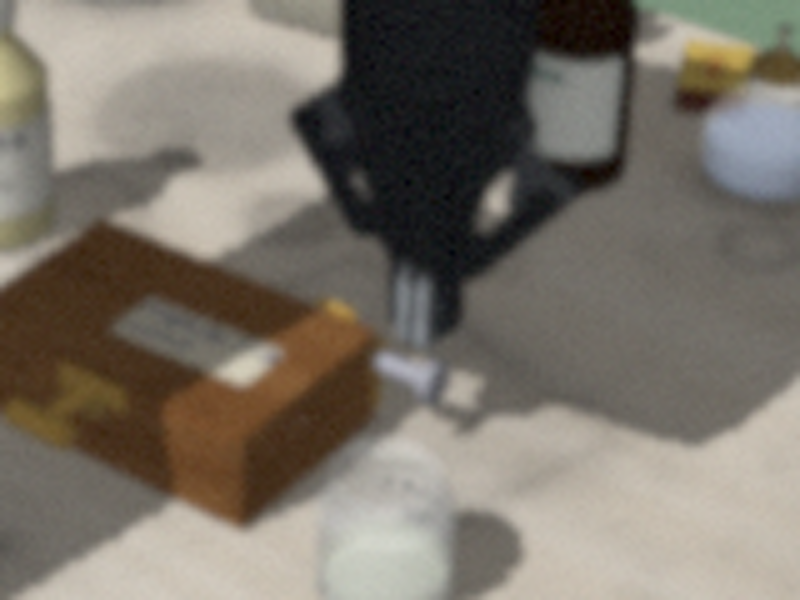

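```bash
python3 - <<'E'
from h import *
print(proj("scene",[[.565,-.063,z] for z in(.018,.03,.04,.05,.06)]).round(1).tolist())
print(proj("scene",[[.554,-.063,z] for z in(.018,.03,.04,.05,.06)]).round(1).tolist())
print(state()["tool_pos"],state()["joint_pos"])
E
```

```text
[[373.2, 260.8], [373.4, 256.1], [373.5, 252.2], [373.7, 248.3], [373.9, 244.2]]
[[370.0, 263.2], [370.2, 258.6], [370.3, 254.7], [370.5, 250.7], [370.6, 246.6]]
[ 0.56508854 -0.06312713  0.01827688] [ 1.63752215e-01  4.08630699e-01 -1.47703928e-01  1.23547231e-05
 -1.01451897e+00  1.44210692e+00]
```

The scene view shows the shut fingertips at crop (412,345), above the pin head. That puts their real height at about 0.05 m, some 30 mm higher than the reported TCP, and the wrist view agrees. The fingers passed over the head without touching it. I'll back off, go about 29 mm lower while watching the force, and push again.

{"api": "jog_arm", "payload": {"increments": [[0, 0.8, 0, 0, 0, 0, 1], [0, 1.2, 0, 0, 0, 0, 1], [0, 1.2, 0, 0, 0, 0, 1], [0, 0, 0, 0, 0, 0, 1], [0, 0, 0.7, 0, 0, 0, 1], [0, 0, 0.7, 0, 0, 0, 1], [0, 0, 0.5, 0, 0, 0, 1], [0, 0, 0, 0, 0, 0, 1], [0, 0, 0, 0, 0, 0, 1], [0, 0, 0, 0, 0, 0, 1]]}}

```text
clock: 7.3
tool_pos: [0.5665, -0.0949, -0.0005]
orientation: [3.141, 0.056, 0.001]
force: [0.5, -0.3, 0.4]
opening: -0.0003
gripper_force: 0.0
```

{"api": "jog_arm", "payload": {"increments": [[0, 0, 0.2, 0, 0, 0, 1], [0, 0, 0.2, 0, 0, 0, 1], [0, 0, 0.2, 0, 0, 0, 1], [0, 0, 0.2, 0, 0, 0, 1], [0, 0, 0.1, 0, 0, 0, 1], [0, 0, 0, 0, 0, 0, 1], [0, 0, 0, 0, 0, 0, 1], [0, 0, 0, 0, 0, 0, 1], [0, 0, 0, 0, 0, 0, 1], [0, 0, 0, 0, 0, 0, 1]]}}

```text
clock: 8.3
tool_pos: [0.5663, -0.095, -0.0097]
orientation: [-3.141, -0.055, -0.0]
force: [-0.1, 0.7, 0.4]
opening: -0.0001
gripper_force: 0.0
```

The TCP reads 10 mm below the desk with no contact force, so the offset is confirmed. Now I'll push.

{"api": "jog_arm", "payload": {"increments": [[0, -0.4, 0, 0, 0, 0, 1], [0, -0.4, 0, 0, 0, 0, 1], [0, -0.3, 0, 0, 0, 0, 1], [0, -0.3, 0, 0, 0, 0, 1], [0, -0.3, 0, 0, 0, 0, 1], [0, -0.3, 0, 0, 0, 0, 1], [0, 0, 0, 0, 0, 0, 1], [0, 0, 0, 0, 0, 0, 1], [0, 0, 0, 0, 0, 0, 1], [0, 0, 0, 0, 0, 0, 1]]}}

```text
clock: 9.3
tool_pos: [0.5656, -0.0748, -0.0097]
orientation: [-3.141, -0.055, -0.0]
force: [-1.0, -0.1, -0.1]
opening: -0.0001
gripper_force: 0.1
```

```bash
python3 - <<'E'
from h import *
a=cv2.cvtColor(grab_frame("wrist"),cv2.COLOR_RGB2BGR);print(state()["tool_pos"])
cv2.imwrite("pics/w3.png",a[180:420,200:440])
E
```

```text
[ 0.56556101 -0.07476635 -0.00974701]
```

View pics/w3.png

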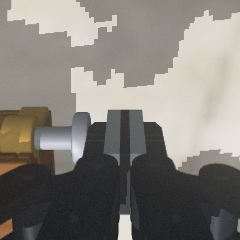

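The wrist crop shows the finger's back edge at (88,145) right at the head's face, about (88,140). The heights now overlap, so I'll keep pushing.

{"api": "jog_arm", "payload": {"increments": [[0, -0.2, 0, 0, 0, 0, 1], [0, -0.2, 0, 0, 0, 0, 1], [0, -0.2, 0, 0, 0, 0, 1], [0, -0.2, 0, 0, 0, 0, 1], [0, -0.2, 0, 0, 0, 0, 1], [0, -0.2, 0, 0, 0, 0, 1], [0, -0.1, 0, 0, 0, 0, 1], [0, -0.1, 0, 0, 0, 0, 1], [0, -0.1, 0, 0, 0, 0, 1], [0, -0.1, 0, 0, 0, 0, 1]]}}

```text
clock: 10.35
tool_pos: [0.5649, -0.06, -0.0097]
orientation: [3.139, 0.056, -0.001]
force: [1.8, -9.5, -1.8]
opening: -0.0002
gripper_force: 4.9
```

{"api": "jog_arm", "payload": {"increments": [[0, -0.1, 0, 0, 0, 0, 1], [0, -0.1, 0, 0, 0, 0, 1], [0, -0.1, 0, 0, 0, 0, 1], [0, -0.1, 0, 0, 0, 0, 1], [0, 0, 0, 0, 0, 0, 1], [0, 0, 0, 0, 0, 0, 1], [0, 0, 0, 0, 0, 0, 1], [0, 0, 0, 0, 0, 0, 1], [0, 0, 0, 0, 0, 0, 1], [0, 0, 0, 0, 0, 0, 1]]}}

```text
clock: 11.35
tool_pos: [0.5649, -0.0598, -0.0096]
orientation: [3.135, 0.056, -0.002]
force: [3.0, -21.8, -4.3]
opening: -0.0001
gripper_force: 10.5
```

```bash
python3 - <<'E'
from h import *
P=camera_params("wrist");a=cv2.cvtColor(grab_frame("wrist"),cv2.COLOR_RGB2BGR);s=state();print(s["tool_pos"],s["force"])
cv2.imwrite("pics/w4.png",cv2.resize(a[200:360,200:400],None,fx=4,fy=3.75,interpolation=cv2.INTER_CUBIC))
print(proj("wrist",[[.5648,-.0453,.031],[.5648,-.0393,.031],[.574,-.0453,.031],[.574,-.0393,.031]],P))
E
```

```text
[ 0.56483915 -0.05982267 -0.00958047] [  3.71609696 -20.91421349  -3.7048177 ]
[[288.73825553 315.11476768]
 [273.20035998 314.62389603]
 [288.97333034 293.19680847]
 [273.15557349 292.68897687]]
```

View pics/w4.png

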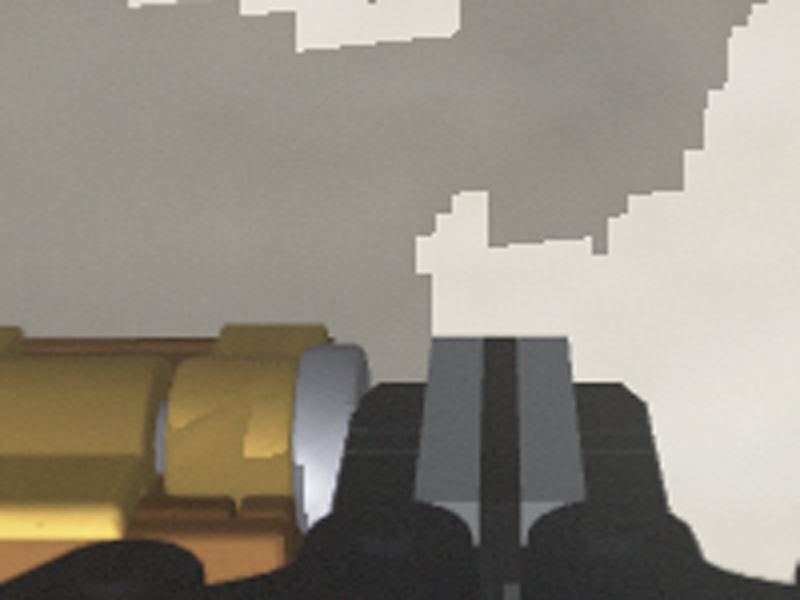

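The wrist crop shows the head's inner rim at (297,440) flush against the brass fork with no shaft visible, and the push stalled at 21 N, so the pin is home. I'll retreat and travel to the handle.

{"api": "jog_arm", "payload": {"increments": [[0, 0.8, 0, 0, 0, 0, 1], [0, 1.0, 0, 0, 0, 0, 1], [0, 0.8, 0, 0, 0, 0, 1], [0, 0, -1, 0, 0, 0, 1], [0, 0, -2.5, 0, 0, 0, 1], [0, 0, -3, 0, 0, 0, 1], [0, 0, -3, 0, 0, 0, 1], [0, 0, -3, 0, 0, 0, 1], [0, 0, -2.5, 0, 0, 0, 1], [0, 0, 0, 0, 0, 0, 0.5]]}}

```text
clock: 12.4
tool_pos: [0.5684, -0.0808, 0.1456]
orientation: [3.141, 0.057, 0.014]
force: [0.3, 0.2, -0.1]
opening: 0.0132
gripper_force: 0.0
```

{"api": "jog_arm", "payload": {"increments": [[-1.6, -1.4, 0, 0, 0, 0, 0], [-1.6, -1.4, 0, 0, 0, 0, 0], [-1.6, -1.4, 0, 0, 0, 0, 0], [-1.6, -1.4, 0, 0, 0, 0, 0], [-1.6, -1.4, 0, 0, 0, 0, 0], [-1.6, -1.4, 0, 0, 0, 0, 0], [-1.6, -1.4, 0, 0, 0, 0, 0], [-1.6, -1.4, 0, 0, 0, 0, 0], [0, 0, 0, 0, 0, 0, 0], [0, 0, 0, 0, 0, 0, 0]]}}

```text
clock: 13.4
tool_pos: [0.4338, 0.0268, 0.1407]
orientation: [-3.141, -0.057, -0.001]
force: [0.5, -1.3, 0.5]
opening: 0.0851
gripper_force: 0.0
```

```bash
python3 - <<'E'
from h import *
s=state();t=s["tool_pos"];print(s)
d=np.array([.4327,.0312])-t[:2]
print("tx,ty cm",100*(d@[.9994,.035]),100*(d@[.035,-.9994]))
P=camera_params("wrist");a=cv2.cvtColor(grab_frame("wrist"),cv2.COLOR_RGB2BGR);cv2.imwrite("pics/w5.png",a)
hsv=cv2.cvtColor(a,cv2.COLOR_BGR2HSV);m=cv2.inRange(hsv,(15,110,60),(30,255,255))
n,_,st,ce=cv2.connectedComponentsWithStats(m)
for i in range(1,n):
  if st[i,4]>60: print(st[i],ce[i].round(0),plane("wrist",[ce[i]],.044,P).round(4))
print(proj("wrist",[[.4327,.0312,.041],[.4327,.0462,.047],[.4327,.0162,.047]],P).round(0))
# pin head steel in view of top camera
b=cv2.cvtColor(grab_frame("top"),cv2.COLOR_RGB2BGR);cv2.imwrite("pics/t5.png",b)
E
```

```text
{'clock': 13.4, 'joint_pos': array([ 4.24807444e-01,  5.25431250e-02, -2.81441424e-01, -1.31646534e-04,
       -1.23592688e+00,  1.18254536e+00]), 'joint_vel': array([-0.02092399,  0.01918479,  0.01190922,  0.00343561,  0.00027492,
        0.00230181]), 'joint_torque': array([  0.42601523, -26.42891943,  22.46645987,   5.04579484,
        -0.03469177,  -0.05195157]), 'tool_pos': array([0.43384207, 0.02684091, 0.1406761 ]), 'orientation': array([-3.14060483e+00, -5.73432378e-02, -1.19929698e-03]), 'force': array([ 0.48228212, -1.33248236,  0.47419922]), 'wrist_torque': array([-0.02360634, -0.04758828, -0.0250226 ]), 'gripper_force': 0.0, 'opening': 0.08506010702667109}
tx,ty cm -0.0988821262929421 -0.43964429407853434
[364  27  72  24 971] [400.  35.] [[ 0.5635 -0.0159  0.044 ]]
[251  39  29  10  67] [265.  43.] [[0.5555 0.0706 0.044 ]]
[316  38  21  12 103] [326.  43.] [[0.5569 0.0309 0.044 ]]
[337  38  29  13  86] [352.  42.] [[0.558  0.0146 0.044 ]]
[355  52  30  12 106] [368.  58.] [[0.549  0.0036 0.044 ]]
[384  52  29  30 212] [395.  67.] [[ 0.544  -0.0143  0.044 ]]
[400  52  22 
[... 343 characters left out ...]
 ]]
[404 109  29  30 257] [419. 123.] [[ 0.5098 -0.0337  0.044 ]]
[229 111  70  70 988] [264. 139.] [[0.4953 0.0709 0.044 ]]
[212 117  20  23 101] [222. 127.] [[0.5023 0.0997 0.044 ]]
[212 141  22  19 123] [222. 148.] [[0.4884 0.1    0.044 ]]
[274 149  47  33 339] [297. 163.] [[0.4799 0.0485 0.044 ]]
[358 149  18  15  65] [366. 155.] [[0.4872 0.0007 0.044 ]]
[313 152  48  32 306] [338. 167.] [[0.4783 0.02   0.044 ]]
[266 155  12  19  67] [272. 165.] [[0.4777 0.0657 0.044 ]]
[214 162  19  23  80] [224. 172.] [[0.4719 0.0992 0.044 ]]
[241 174  20  11  65] [249. 181.] [[0.4663 0.0815 0.044 ]]
[ 298  180   48   58 1091] [321. 215.] [[0.4435 0.03   0.044 ]]
[[319. 229.]
 [298. 230.]
 [340. 231.]]
```

```bash
python3 - <<'E'
from h import *
a=cv2.imread("pics/w5.png");hsv=cv2.cvtColor(a,cv2.COLOR_BGR2HSV);m=cv2.inRange(hsv,(15,110,60),(30,255,255))
for r in range(180,242,4):
  c=np.where(m[r,280:365])[0]+280
  if len(c): print(r,c.min(),c.max(),len(c))
P=camera_params("wrist")
r,c=np.where(m[220:240,285:360]);r+=220;c+=285
print(plane("wrist",[(c.min(),222),(c.max(),222),((c.min()+c.max())/2,222),((c.min()+c.max())/2,r.max())],.047,P).round(4))
E
```

```text
180 280 361 18
184 287 342 8
188 302 326 12
192 317 326 10
196 317 326 10
200 317 326 10
204 317 326 10
208 317 326 10
212 317 326 10
216 317 326 10
220 317 326 10
224 302 341 40
228 302 341 40
232 302 341 40
236 303 341 39
[[0.439  0.0432 0.047 ]
 [0.44   0.0154 0.047 ]
 [0.4395 0.0293 0.047 ]
 [0.4284 0.0289 0.047 ]]
```

The bar measured in the wrist view is at about (0.434, 0.0295), 2 mm from the top view's estimate. I'll centre on it, descend astride it and close.

{"api": "jog_arm", "payload": {"increments": [[0, -0.3, 1, 0, 0, 0, 0], [0, 0, 2, 0, 0, 0, 0], [0, 0, 2, 0, 0, 0, 0], [0, 0, 2, 0, 0, 0, 0], [0, 0, 2, 0, 0, 0, 0], [0, 0, 2, 0, 0, 0, 0], [0, 0, 1.5, 0, 0, 0, 0], [0, 0, 1, 0, 0, 0, 0], [0, 0, 0, 0, 0, 0, 0], [0, 0, 0, 0, 0, 0, 0]]}}

```text
clock: 14.5
tool_pos: [0.4341, 0.0293, 0.0054]
orientation: [3.141, 0.055, 0.0]
force: [0.3, -0.2, -0.9]
opening: 0.0856
gripper_force: 0.0
```

{"api": "jog_arm", "payload": {"increments": [[0, 0, 0.4, 0, 0, 0, 0], [0, 0, 0.4, 0, 0, 0, 0], [0, 0, 0.4, 0, 0, 0, 0], [0, 0, 0, 0, 0, 0, 0.4], [0, 0, 0, 0, 0, 0, 0.8], [0, 0, 0, 0, 0, 0, 1], [0, 0, 0, 0, 0, 0, 1], [0, 0, 0, 0, 0, 0, 1], [0, 0, 0, 0, 0, 0, 1], [0, 0, 0, 0, 0, 0, 1]], "squeeze": 40}}

```text
clock: 15.5
tool_pos: [0.4339, 0.0292, -0.0064]
orientation: [3.141, 0.056, 0.0]
force: [-1.6, -3.4, 5.4]
opening: 0.0288
gripper_force: 39.4
```

```bash
python3 - <<'E'
from h import *
s=state();t=s["tool_pos"];print(t,s["force"],s["wrist_torque"],s["opening"],s["gripper_force"])
# tool path, box frame cm: bar relative to hinge
th=np.radians(np.arange(0,61,2.5));x=12.9*-np.cos(th)+1*np.sin(th);z=12.9*np.sin(th)+np.cos(th)
print(np.c_[np.diff(x),-np.diff(z)].round(2).tolist())
P=camera_params("wrist");a=cv2.cvtColor(grab_frame("wrist"),cv2.COLOR_RGB2BGR);cv2.imwrite("pics/w6.png",a)
E
```

```text
[ 0.43390728  0.02916429 -0.00642926] [-1.63693915 -3.38258643  5.43745977] [-1.00800212  0.33191767  0.04386965] 0.02878767111357072 39.40596878528595
[[0.06, -0.56], [0.08, -0.56], [0.1, -0.55], [0.13, -0.55], [0.15, -0.54], [0.18, -0.54], [0.2, -0.53], [0.22, -0.52], [0.24, -0.51], [0.27, -0.5], [0.29, -0.49], [0.31, -0.47], [0.33, -0.46], [0.35, -0.44], [0.37, -0.43], [0.39, -0.41], [0.4, -0.39], [0.42, -0.38], [0.44, -0.36], [0.45, -0.34], [0.47, -0.32], [0.48, -0.3], [0.49, -0.28], [0.5, -0.25]]
```

The gripper holds at 28.8 mm with 39 N, which matches the 30 mm bar. I'll raise the lid along the arc, the first 25 degrees now.

{"api": "jog_arm", "payload": {"increments": [[0.06, 0, -0.56, 0, 0, 0, 1], [0.08, 0, -0.56, 0, 0, 0, 1], [0.1, 0, -0.55, 0, 0, 0, 1], [0.13, 0, -0.55, 0, 0, 0, 1], [0.15, 0, -0.54, 0, 0, 0, 1], [0.18, 0, -0.54, 0, 0, 0, 1], [0.2, 0, -0.53, 0, 0, 0, 1], [0.22, 0, -0.52, 0, 0, 0, 1], [0.24, 0, -0.51, 0, 0, 0, 1], [0.27, 0, -0.5, 0, 0, 0, 1]]}}

```text
clock: 16.55
tool_pos: [0.45, 0.0299, 0.0471]
orientation: [3.141, 0.055, -0.001]
force: [3.4, -3.7, -5.8]
opening: 0.0286
gripper_force: 39.7
```

Forces are small and the path tracks, so I'll carry on.

{"api": "jog_arm", "payload": {"increments": [[0.29, 0, -0.49, 0, 0, 0, 1], [0.31, 0, -0.47, 0, 0, 0, 1], [0.33, 0, -0.46, 0, 0, 0, 1], [0.35, 0, -0.44, 0, 0, 0, 1], [0.37, 0, -0.43, 0, 0, 0, 1], [0.39, 0, -0.41, 0, 0, 0, 1], [0.4, 0, -0.39, 0, 0, 0, 1], [0.42, 0, -0.38, 0, 0, 0, 1], [0.44, 0, -0.36, 0, 0, 0, 1], [0.45, 0, -0.34, 0, 0, 0, 1]]}}

```text
clock: 17.55
tool_pos: [0.4878, 0.0314, 0.0888]
orientation: [-3.141, -0.055, 0.001]
force: [0.2, -3.0, -4.4]
opening: 0.029
gripper_force: 39.7
```

{"api": "jog_arm", "payload": {"increments": [[0.47, 0, -0.32, 0, 0, 0, 1], [0.48, 0, -0.3, 0, 0, 0, 1], [0.49, 0, -0.28, 0, 0, 0, 1], [0.5, 0, -0.25, 0, 0, 0, 1], [0, 0, 0, 0, 0, 0, 1], [0, 0, 0, 0, 0, 0, 1], [0, 0, 0, 0, 0, 0, 1], [0, 0, 0, 0, 0, 0, 1], [0, 0, 0, 0, 0, 0, 1], [0, 0, 0, 0, 0, 0, 1]]}}

```text
clock: 18.55
tool_pos: [0.5069, 0.0321, 0.1]
orientation: [-3.141, -0.055, 0.0]
force: [-0.1, -0.1, -2.7]
opening: 0.0287
gripper_force: 39.8
```

```bash
python3 - <<'E'
from h import *
s=state();t=s["tool_pos"];print(t,s["force"],s["opening"],s["gripper_force"])
g=np.array([.43391,.02916,-.00643]);d=t-g;u=d[:2]@[.9994,.035];print("travel",u,d[2])
# angle from travel: bar rel. hinge
print(np.degrees(np.arctan2(.010+d[2],.129-u)-np.arctan2(.010,.129)))
P=camera_params("wrist");a=cv2.cvtColor(grab_frame("wrist"),cv2.COLOR_RGB2BGR);cv2.imwrite("pics/w7.png",a)
hsv=cv2.cvtColor(a,cv2.COLOR_BGR2HSV);m=cv2.inRange(hsv,(15,110,60),(30,255,255))
r=[(k,int(np.where(m[k,285:365])[0].min()+285),int(np.where(m[k,285:365])[0].max()+285)) for k in range(150,400,8) if m[k,285:365].sum()>255*5];print(r)
bc=np.array([.513,.034])+np.array([[.9994,-.035],[.035,.9994]])@[-.007,0]
print(proj("wrist",[[*bc,.148]],P).round(0))
b=cv2.cvtColor(grab_frame("top"),cv2.COLOR_RGB2BGR);cv2.imwrite("pics/t7.png",b)
o=cv2.imread("pics/top0.png")
for n,(x0,x1,y0,y1) in dict(jar=(363,393,243,275),timer=(228,262,262,285),bottle=(222,257,195,228)).items():
  q=cv2.matchTemplate(b[y0-8:y1+8,x0-8:x1+8],o[y0:y1,x0:x1],cv2.TM_CCOEFF_NORMED);print(n,cv2.minMaxLoc(q)[1::2])
E
```

```text
[0.50685689 0.0321063  0.10003334] [-0.05045615 -0.14255652 -2.67405497] 0.02874426072845507 39.80147659778595
travel 0.07300624001573958 0.10646333827042342
59.88980838805492
[(150, 285, 362), (158, 286, 360), (166, 288, 361), (190, 285, 293), (214, 285, 361), (222, 286, 363), (230, 286, 362), (238, 285, 364), (246, 285, 361), (254, 295, 364), (262, 285, 364), (270, 285, 363), (278, 285, 364), (286, 285, 363), (294, 294, 357), (302, 315, 334), (310, 315, 334), (318, 315, 334), (326, 286, 363), (334, 286, 363), (342, 286, 363), (350, 289, 331)]
[[321. 327.]]
jar (0.9967831969261169, (8, 8))
timer (0.12070999294519424, (0, 9))
bottle (0.6078011989593506, (3, 0))
```

The lid computes to 59.9 degrees, and the bar still sits between the pads (rows 326–345). The arm probably hides the timer and bottle from above, so I'll check them in the scene view before handing in.

```bash
python3 - <<'E'
from h import *
b=cv2.cvtColor(grab_frame("scene"),cv2.COLOR_RGB2BGR);o=cv2.imread("pics/scene0.png");t=cv2.imread("pics/t7.png")
for n,(x0,x1,y0,y1) in dict(jar=(352,384,266,306),timer=(238,270,222,260),bottle=(275,303,175,230)).items():
  q=cv2.matchTemplate(b[y0-8:y1+8,x0-8:x1+8],o[y0:y1,x0:x1],cv2.TM_CCOEFF_NORMED);print(n,cv2.minMaxLoc(q)[1::2])
print(t[265:285:6,230:262:8].tolist(), t[200:225:8,225:255:10].tolist(),state()["clock"])
cv2.imwrite("pics/s9.png",b)
E
```

```text
jar (0.8411215543746948, (7, 8))
timer (0.7138994932174683, (8, 9))
bottle (0.4906941056251526, (8, 7))
[[[133, 122, 108], [187, 193, 193], [205, 211, 212], [200, 207, 208]], [[138, 126, 113], [94, 95, 93], [197, 203, 203], [195, 201, 201]], [[128, 115, 103], [119, 123, 124], [194, 200, 200], [190, 196, 197]], [[148, 148, 144], [119, 109, 96], [151, 156, 156], [179, 185, 185]]] [[[188, 195, 201], [120, 129, 132], [119, 130, 133]], [[154, 169, 173], [204, 208, 207], [105, 121, 123]], [[91, 96, 94], [112, 119, 119], [138, 142, 143]], [[134, 141, 140], [151, 156, 158], [161, 167, 167]]] 18.7
```

All three objects are in place to within a pixel, and the lid is held still at 60 degrees.

```bash
python3 -c "
from workcell import *
print(sign_off())"
```

```text
the job is handed in; nothing more can be done
None
```

The job is handed in (no verdict came back): the hinge pin was pushed home with the lid shut, the lid is held by its handle at about 60 degrees, and the bottle, jar and timer matched their starting places to within a pixel in the scene camera, though the bottle and timer matches were weak.

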